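Set the thaw timer with the inner knob, leave the outer ring

ROBOT

A 6-joint arm with a two-finger parallel gripper is mounted at the origin on a cart in front of the work surface, level with it; the furniture and walls round the work are solid. World frame = base frame: x ahead of the robot, y to its left, z up, the work surface at z = 0. Lengths are in m, angles in rad, forces in N, time in s.
With the tool pointing down it reaches from about 0.35 to 0.975 m from the base axis. Payload 4.9 kg.
Tool frame: the origin (TCP) lies at the very end of the fingers, on their centre line; the grasp point (between the pads) lies manip.grip_point_offset behind it (manip.grip_point_offset is the distance from the TCP to the grasp point, in m); z points along the fingers, y is the direction in which the jaws open and shut (so a half turn about z gives the same grasp; the last joint's range is limited). The gripper opens to 85 mm and grips with 20 to 120 N. Pads are 22 mm wide; open, the fingers measure 114 mm over their backs; the gripper's body (76 mm by 85 mm) begins 54 mm behind the grasp point. The pads swing forward as they close: fully open they stand 13 mm farther back than shut.
Start: joints at [-1.344, 0.053, 1.613, -0, 1.476, -0.119], TCP at [0.212, -0.588, 0.231] pointing down, gripper open.
Joint ranges: [-3.01, 3.01], [-1.01, 2.22], [0.06, 2.58], [-1.02, 4.17], [0.09, 2.62], [-3.14, 3.14]. Speed limits (rad/s): [2.57, 2.57, 3.14, 3.14, 3.14, 3.14].

INTERFACE

Orientations are given as a unit quaternion [w, x, y, z].
In Python, from plant import status, grab_frame, camera_params, ticket, boxes_of, outline_of, manip gives the robot as it stands. The module is installed in compiled form; this text tells all that it offers.
- The arm moves only by the tool play_rows, never from a script. Its argument "deltas" is a list of rows, each a list of 2 entries, a list of its own where there are three numbers: the shift along the world's x, y, z in m, then the turn about the world's z in rad. A call has 1 to 5 rows; each row is the pose to reach, as a shift and turn from the pose commanded when the call began; what a row does not reach only later rows make up. A row lasts 1/8 s, in which the tool goes at most 62.5 mm and 10.7 degrees, less where a joint would pass 70% of its speed; a pose out of reach is approached as far as the arm can. A call with a gripper value outside its range is refused whole. "grip" is the opening, from -1 (shut) to 1 (fully open), set as the call begins (left out, the last holds). The fingers move at their own pace and stop on an object; the grip force is fixed at half the most. Time passes only in rows, so rows that repeat a pose let the fingers close. It gives the time, the measured TCP pose, the force and the opening at its end, in the units of the state.
- status.state(): the state, without advancing time (a new reading comes with each control period).
- grab_frame(name): name is "side" or "top"; returns (picture, depth): 480x640x3 uint8, blue, green, red; 480x640 float32, m along the optical axis (not along the pixel's ray), 0 where there is no reading.
- camera_params(name): a dict with "mtx" (3x3 intrinsics, pixels), "world_from_camera" (4x4, takes a point from camera to world coordinates). Camera axes: x right, y up, looking along -z (the intrinsics and any distortion apply to the point x, -y, -z); pixel columns grow to the right and rows downward; lengths in m; the calibration is good to about 2 mm. A picture is of the moment at which its call begins. camera_params takes no time and is no camera call.
- ticket.job_done(): hands the job in, once; it reports no verdict.
Trained networks look in the newest picture that a camera, given by its name, has taken for a name from the list of things; names that differ only in an ending like _2 or _b are one class to them, and where a whole thing is asked for, a point or a joint stands for the part that bears it (a point fixed in the world has none). Each returns a list of dicts, best first, with "confidence" (0 to 1); they miss things now and then, are a little off and sometimes report something else, mostly with a low value. They report only what shows in the picture. A call takes as long as a camera call.
- boxes_of(camera, name): "box" ([left, top, right, bottom] in pixels, round what is visible of it).
- outline_of(camera, name): "region" (480x640 bool, what is visible of it) and "box" ([left, top, right, bottom] in pixels, round what is visible of it).
The state is a dict: "time": time; "joint_pos": joint angles; "joint_vel": joint speeds; "joint_efforts": joint torques, N m; "tool_pos": TCP position; "tool_rot": TCP orientation; "contact_force": force on the tool from outside, world axes, zero at the start; "ft_torque": the same for the moment, N m; "gripper_width": opening from 0.0 (shut) to 1.0 (fully open).
Only numpy, scipy, OpenCV 4.12 (cv2) and the standard library are available. Lean on these libraries where they do the work, as an engineer would, in place of code of your own. Each camera call takes 0.05 s, during which the arm holds its last target.

TASK

On the plasma thawing bath's control box, set the timer: gently push the small red inner knob down just far enough to unlock it, turn it clockwise to the green arc, and feel for the catch within the arc so that the knob springs fully up and locks there. The dark outer ring round it holds the bath temperature and must not be turned, so do not bear the knob hard down on the ring. Once the knob is locked and let go, press the green start button and let it come back up; leave the other things on the desk alone.

Things in the scene. Friction and masses are not known exactly. Their poses are not given: they have to be found in the camera images.
- control_box: Fixed grey box with a white top plate, 150 mm (its x) by 230 mm (its y), top face 45 mm above the desk. Origin at the centre of its underside, z up. In its frame the common axis of the two knobs is at x 0, y +50 mm and the start button at x -12 mm, y -60 mm. At yaw 0 its x points away from the robot.
- knob_grip (a point): On the axis of the red inner knob, 89 mm above the desk while up; moves and turns with it. Its grip is a round upright cylinder, diameter 30, from 19 mm below to 15 mm above this point, with a white pointer line on top. Under it a skirt, diameter 38, 3 mm thick, whose underside is 8 mm above the ring while the knob is up.
- knob (a joint): Turn of the inner knob, rad, growing clockwise from above; 0.03 N m turns it when unlocked; stops at -0.15 and 2.15. Starts at -0.05 to 0.2 in the wide 'off' slot (black mark), which can reach up to 0.80. Its pointer is in the green arc from 0.90 to 1.40; the middle of the hidden catch slot lies anywhere in that range. A further, wrong slot lies at 1.65 to 2.15 (orange mark).
- plunger (a joint): How far the inner knob is pushed down, m: 0 fully up, travel 0.010. Spring 3 N plus 1 N per mm. Less than about 3.5 mm down a hidden tooth standing in a slot blocks turning; from 4.5 to 8 mm (7.5 to 11 N) it turns freely; at 8 mm its skirt lands on the ring and turning then drags the ring along.
- ring (a joint): Turn of the dark outer ring, rad, growing clockwise from above; starts anywhere from 0.3 to 2.0 and must stay there. Turns under very light torque (0.03 N m).
- ring_mark (a point): White line on the outer ring's top face, 36 mm from the axis, 59 mm above the desk; it turns with the ring. The ring is 80 mm in diameter, its underside 46 mm and its flat top 59 mm above the desk, on the same axis as the knob.
- green_mid (a point): Middle (knob 1.15) of the green arc on the box's top round the ring, 49 mm from the axis along the box's x, 46 mm above the desk. A knob let go between slots rides on the tooth's track, about 3.5 mm down and unlocked; within about 0.05 rad of a slot's middle it springs up and locks. Turned on while eased up lightly, the tooth rises into the slot and turning is then blocked.
- start_top (a point): Centre of the top face of the round green start button, 26 mm in diameter, 63 mm above the desk when up. It moves with the button. Black collar 42 mm in diameter, its top 57 mm above the desk.
- start (a joint): Travel of the start button, m: 0 up, 0.006 fully down; it takes 1.5 N at first and 5 N fully down and springs back.
- stapler: Blue stapler, 145 x 36 x 59 mm, right of the box; leave alone.
- labels: White roll of labels standing on its end, 92 mm wide, 60 mm high, to the right of the box; leave alone.

How it is judged:
On the way, in this order (a step that is already met when the one before it is completed fails the run):
1. the inner knob is locked in the green arc: sprung fully up, and let go (value of joint knob between 0.85 and 1.45 rad and value of joint plunger below 0.001 m and contact force between the fingers and knob below 0.1 N), for 0.2 s.
2. the start button is pressed (value of joint start above 0.004 m), for 0.05 s.
At the end, for the whole second after the job is handed in: The inner knob stands locked in the slot in the green arc (knob 0.85 to 1.45 rad, within 1 mm of fully up), the start button has been pressed after that and is up again (within 1.5 mm), and the outer ring's line is within 4 mm of where it started (value of joint knob between 0.85 and 1.45 rad and value of joint plunger below 0.001 m and value of joint start below 0.0015 m and distance of ring_mark from where it was at the start of the episode below 0.004 m); the robot touches nothing.
It fails at once if the outer ring is turned (its line moves more than 4 mm) (distance of ring_mark from where it was at the start of the episode above 0.004 m).
It fails at once if the inner knob is borne down on the outer ring with more than 15 N (contact force between knob and ring above 15 N).
It fails at once if start is pressed before the knob is locked in the green arc (value of joint start above 0.003 m and not (value of joint knob between 0.85 and 1.45 rad and value of joint plunger below 0.001 m)).
It fails at once if the roll of labels or the stapler is shoved more than 30 mm (distance of any of labels, stapler from where it was at the start of the episode above 0.03 m).
It also fails if it takes over 67 s, if anything falls off the work surface, if the arm or the gripper's body presses on something with over 40 N, if the wrist force passes 120 N, or if a joint passes its speed limit or range.

## Working session

There is one attempt and no reset: what is moved stays moved. The work goes in short steps, Python scripts to look and compute and a tool call to move; the robot and the scene stay as the last step left them, time stands still between calls to the robot, and variables do not carry over. Pictures are saved under pics/ and viewed, and the job is handed in when it is done.

Besides the shell and the picture viewer there is one more tool, called after "Emit:" as name(argument=value, ...), one argument or row to a line, values as JSON. play_rows: Moves the arm, as the interface text tells. Its arguments: {"type":"object","properties":{"deltas":{"type":"array"},"grip":{"type":"number"}},"required":["deltas"]}

```bash
mkdir -p pics; cat > h.py <<'E'
import numpy as np,cv2
from plant import *
def grab(n,f=None):
    im,d=grab_frame(n)
    if f: cv2.imwrite('pics/'+f,im)
    return im,d
def unproj(n,u,v,d):
    p=camera_params(n);K=p['mtx'];x=(u-K[0][2])/K[0][0]*d;y=(v-K[1][2])/K[1][1]*d
    return (np.array(p['world_from_camera'])@[x,-y,-d,1])[:3]
def unproj_z(n,u,v,z):
    a=unproj(n,u,v,0.);b=unproj(n,u,v,1.);t=(z-a[2])/(b[2]-a[2]);return a+t*(b-a)
E
python3 - <<'E'
from h import *
for n in('top','side'):
    im,d=grab(n,n+'0.png')
    p=camera_params(n);print(n,p['mtx'],p['world_from_camera'],[k for k in p])
    for t in ('control_box','knob_grip','ring_mark','green_mid','start_top','stapler','labels'):
        for r in boxes_of(n,t)[:2]: print(t,np.round(r['box'],1),round(r['confidence'],2))
print(status.state(),manip.grip_point_offset)
E
```

```text
top [[454.16633769   0.         315.97349427]
 [  0.         454.16633769 238.65006183]
 [  0.           0.           1.        ]] [[ 0.00696521  0.98703426 -0.16035854  0.39549301]
 [-0.99963183  0.00266729 -0.02700165 -0.28423703]
 [-0.02622383  0.16048758  0.98668944  0.92269995]
 [ 0.          0.          0.          1.        ]] ['mtx', 'world_from_camera']
control_box [242.4 210.4 356.9 284.8] 0.87
control_box [323.6 247.6 337.8 258.4] 0.34
knob_grip [263.9 236.6 283.8 257.3] 0.72
knob_grip [243.4 209.7 357.7 284. ] 0.68
ring_mark [253.3 226.4 296.2 265.5] 0.81
green_mid [239.4 207.4 360.5 285. ] 0.75
start_top [319.2 243.5 335.7 258.6] 0.64
stapler [408.  235.  463.4 302.5] 0.96
labels [416.9 181.5 472.1 233.7] 0.78
side [[511.70897941   0.         312.64133369]
 [  0.         511.70897941 240.57078629]
 [  0.           0.           1.        ]] [[-0.99973424 -0.00986045  0.02083785  0.5674085 ]
 [ 0.0222626  -0.64762491  0.761634    0.4628694 ]
 [ 0.00598506  0.76189549  0.64767232  0.70091701]
 [ 0.          0.          0.          1.        ]] ['mtx', 'world_from_camera']
c
[... 247 characters left out ...]
e': 0.8, 'joint_pos': array([-1.34398563e+00,  5.26866382e-02,  1.61285677e+00, -8.61625889e-06,
        1.47598929e+00, -1.19034264e-01]), 'joint_vel': array([ 0.00016266, -0.00012641,  0.00087496,  0.00128636, -0.00034234,
        0.00032919]), 'joint_efforts': array([ 1.15116458e-03, -3.93637955e+01, -3.70442891e+01, -1.40289922e-05,
        3.21526122e-04,  4.57844578e-06]), 'tool_pos': array([ 0.21184838, -0.58800379,  0.23133772]), 'tool_rot': array([ 3.01670278e-05,  9.85086056e-01,  1.72062377e-01, -2.66780657e-06]), 'contact_force': array([-0.23509132, -0.24871225, -0.39178222]), 'ft_torque': array([ 0.04831178, -0.00811593,  0.0135474 ]), 'gripper_width': 1.0007078829258436} 0.0187
```

View pics/top0.png

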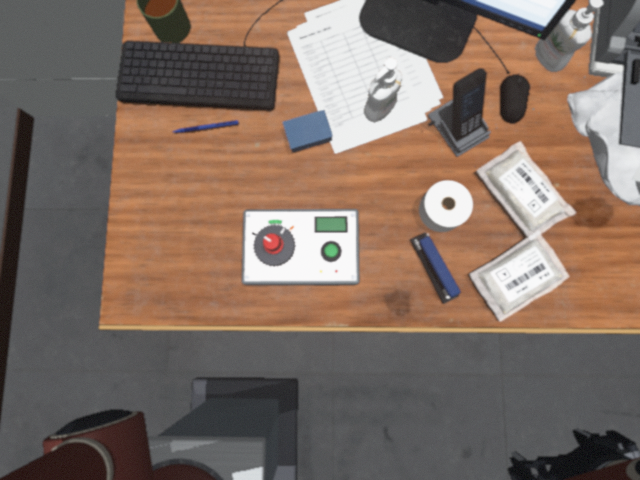

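View pics/side0.png

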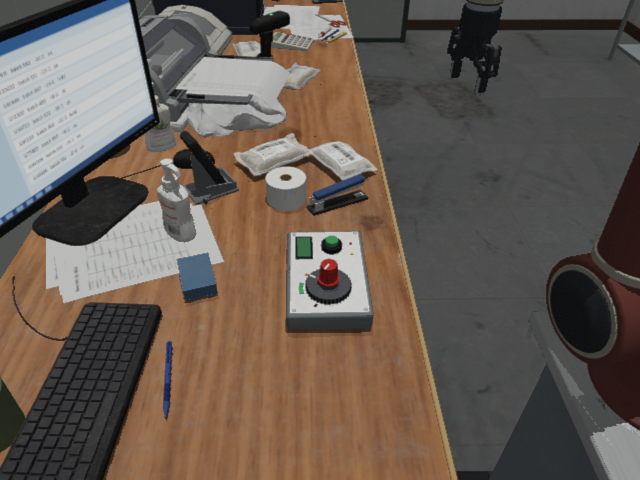

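The top view shows the box at about (300,247), close to yaw 0, with the knob at (272,243) and the button at (331,251). The stapler and labels are well to the right.

```bash
python3 - <<'E'
from h import *
im,d=grab('top'); 
c=im[200:295,232:368]; cv2.imwrite('pics/tz.png',cv2.resize(c,None,fx=5.5,fy=5.5,interpolation=cv2.INTER_CUBIC))
im2,d2=grab('side'); c=im2[225:335,275:385]; cv2.imwrite('pics/sz.png',cv2.resize(c,None,fx=5.4,fy=5.4,interpolation=cv2.INTER_CUBIC))
# box: points by depth in top cam
def cloud(n,im,d):
    v,u=np.mgrid[:480,:640];p=camera_params(n);K=p['mtx'];P=np.stack([(u-K[0][2])/K[0][0]*d,-(v-K[1][2])/K[1][1]*d,-d,np.ones_like(d)],-1)
    return (P@np.array(p['world_from_camera']).T)[...,:3]
for n,i,dd in(('top',im,d),('side',im2,d2)):
    P=cloud(n,i,dd)
    sel=(dd>0)&(abs(P[...,2]-.045)<.006)&(P[...,0]>.25)&(P[...,0]<.55)&(P[...,1]>-.42)&(P[...,1]<-.1)
    roi=np.zeros_like(sel); 
    if n=='top': roi[205:290,238:362]=1
    else: roi[225:335,280:380]=1
    sel&=roi
    q=P[sel][:,:2]; r=cv2.minAreaRect(q.astype(np.float32)); print(n,'plate',r,np.median(P[sel][:,2]))
    b,g,rr=[i[...,k].astype(int) for k in range(3)]
    red=(rr>120)&(g<60)&(b<70)&roi
    kk=red&(dd>0)&(abs(P[...,2]-.104)<.005)
    print('red',red.sum(),kk.sum(),P[kk].mean(0) if kk.any() else 0, P[red][:,2].max())
    if kk.any(): 
        x=P[kk];print((x.min(0)+x.max(0))/2,x.max(0)-x.min(0))
    grn=(g>90)&(rr<70)&(b<110)&roi&(abs(P[...,2]-.063)<.006)
    if grn.any(): x=P[grn];print('grn',grn.sum(),(x.min(0)+x.max(0))/2,x.max(0)-x.min(0))
E
```

```text
top plate ((0.499508261680603, -0.22808964550495148), (0.10059952735900879, 0.22953423857688904), 0.06543302536010742) 0.0457280345080191
red 2 0 0 0.07999091388027635
side plate ((0.49889785051345825, -0.22747460007667542), (0.23259633779525757, 0.10213782638311386), 89.98762512207031) 0.04419623687374041
red 151 98 [ 0.52126784 -0.17805334  0.10274574] 0.10605253122292901
[ 0.52245011 -0.17759795  0.10331835] [0.02571206 0.02318919 0.00546837]
grn 69 [ 0.51066458 -0.28664486  0.06584374] [0.02137109 0.01944902 0.00559843]
```

View pics/tz.png

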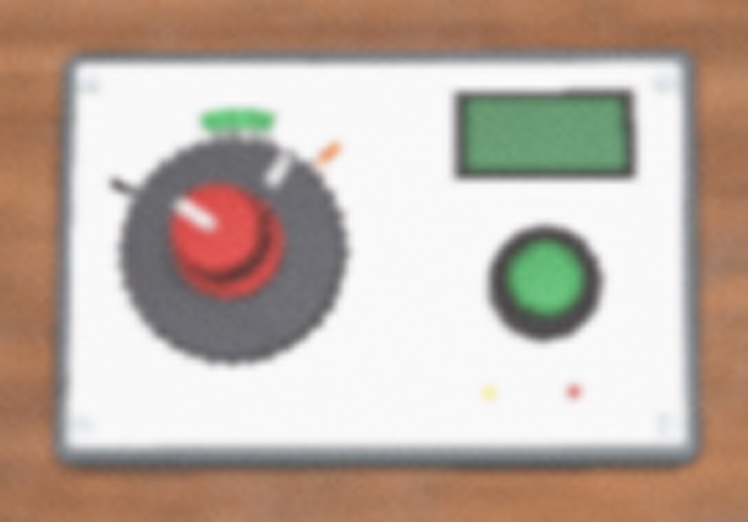

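View pics/sz.png

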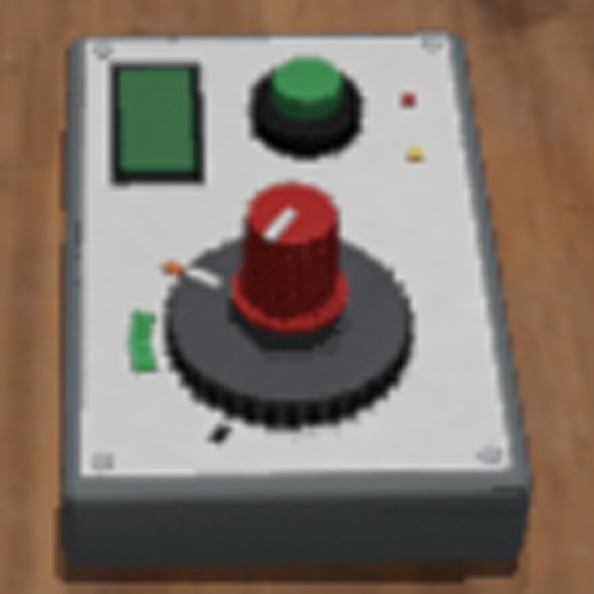

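```bash
python3 - <<'E'
from h import *
Ps={}
for n in('top','side'):
    im,d=grab(n)
    g=im.min(2)  # white plate
    m=(g>150).astype(np.uint8); roi=np.zeros_like(m)
    if n=='top': roi[205:290,238:362]=1
    else: roi[225:335,275:385]=1
    m&=roi
    c=max(cv2.findContours(m,cv2.RETR_EXTERNAL,cv2.CHAIN_APPROX_NONE)[0],key=cv2.contourArea)[:,0]
    h=cv2.convexHull(c)[:,0].astype(float)
    W=np.array([unproj_z(n,u,v,.045) for u,v in h]);r=cv2.minAreaRect(W[:,:2].astype(np.float32));print(n,'plate',r)
    gray=im.astype(int).max(2)
    # white pointer
    b,gg,rr=[im[...,k].astype(int) for k in range(3)]
    def cen(mask,z,lab):
        mask=(mask&(roi>0)).astype(np.uint8)
        N,L,S,C=cv2.connectedComponentsWithStats(mask)
        for k in range(1,N):
            if S[k,4]>12:
                cc=cv2.findContours((L==k).astype(np.uint8),cv2.RETR_EXTERNAL,cv2.CHAIN_APPROX_NONE)[0][0][:,0]
                w=np.array([unproj_z(n,u,v,z)[:2] for u,v in cc])
                print(n,lab,S[k,4],np.round(unproj_z(n,*C[k],z)[:2],4),'mid',np.round((w.min(0)+w.max(0))/2,4),'ext',np.round(np.ptp(w,0),4))
    cen((rr>1.6*gg)&(rr>1.6*b)&(rr>(150 if n=='side' else 190)),.104,'red')
    cen((gg>1.35*rr)&(gg>1.25*b)&(gg>110),.063,'green')
    cen(gray<125,.059,'dark')
E
```

```text
top plate ((0.5248348116874695, -0.2290029227733612), (0.14010536670684814, 0.22127790749073029), 0.514651358127594)
top red 146 [ 0.5235 -0.1799] mid [ 0.524  -0.1786] ext [0.026  0.0241]
top green 364 [ 0.5639 -0.2887] mid [ 0.5639 -0.2894] ext [0.0236 0.054 ]
top green 34 [ 0.5693 -0.1802] mid [ 0.5686 -0.1802] ext [0.0059 0.0214]
top green 148 [ 0.5131 -0.2891] mid [ 0.5124 -0.2886] ext [0.0251 0.0248]
top dark 103 [ 0.5629 -0.2894] mid [ 0.5647 -0.2885] ext [0.0277 0.0601]
top dark 814 [ 0.52   -0.1804] mid [ 0.5225 -0.1797] ext [0.076  0.0738]
top dark 164 [ 0.5104 -0.2888] mid [ 0.512  -0.2886] ext [0.0349 0.0364]
top dark 271 [ 0.449  -0.2275] mid [ 0.4486 -0.2305] ext [0.0049 0.213 ]
side plate ((0.5224497318267822, -0.22821640968322754), (0.13567976653575897, 0.2156299650669098), 0.36395591497421265)
side red 115 [ 0.5215 -0.1777] mid [ 0.5224 -0.177 ] ext [0.0258 0.0252]
side green 75 [ 0.5104 -0.2905] mid [ 0.5104 -0.29  ] ext [0.0217 0.021 ]
side green 41 [ 0.5703 -0.1603] mid [ 0.5699 -0.1607] ext [0.0069 0.0242]
side dark 139 [ 0.4295 -0.3291] mid [ 0.4276 -0.3231] ext [0.0509 0.0317]
side dark 28 [ 0.5503 -0.3213] mid [ 0.5503 -0.3213] ext [0.0535 0.0008]
side dark 17 [ 0.4879 -0.3204] mid [ 0.4879 -0.3204] ext [0.0317 0.0005]
side dark 2367 [ 0.5262 -0.107 ] mid [ 0.5241 -0.1902] ext [0.1476 0.2595]
side dark 390 [ 0.5648 -0.2716] mid [ 0.5645 -0.2726] ext [0.0329 0.0614]
side dark 245 [ 0.512  -0.2733] mid [ 0.5117 -0.2759] ext [0.0392 0.0469]
side dark 1288 [ 0.5225 -0.1682] mid [ 0.5223 -0.173 ] ext [0.0813 0.094 ]
```

Emit:
play_rows(
  deltas=[
    [[0.06,0.08,0],0],
    [[0.09,0.12,0],0],
    [[0.12,0.16,0],0],
    [[0.15,0.2,0],0],
    [[0.18,0.24,0],0],
  ],
  grip=1,
)

```text
time: 1.62
tool_pos: [0.3929, -0.346, 0.2316]
tool_rot: [0.0, 0.985, 0.172, 0.0]
contact_force: [0.7, -0.6, -0.0]
gripper_width: 0.998
```

Emit:
play_rows(
  deltas=[
    [[0.036,0.048,0],0],
    [[0.072,0.095,0],0],
    [[0.105,0.14,-0.02],0],
    [[0.131,0.1695,-0.05],0],
    [[0.131,0.1695,-0.08],0],
  ],
)

```text
time: 2.25
tool_pos: [0.5244, -0.1763, 0.1509]
tool_rot: [0.0, 0.985, 0.174, 0.001]
contact_force: [-0.7, -0.9, -0.2]
gripper_width: 1.002
```

```bash
python3 - <<'E'
from h import *
im,d=grab('side')
cv2.imwrite('pics/s2.png',cv2.resize(im[130:350,220:480],None,fx=2.6,fy=2.6,interpolation=cv2.INTER_CUBIC))
s=status.state();print(s['time'],s['tool_pos'],s['joint_pos'],s['contact_force'],s['ft_torque'])
E
```

```text
2.3 [ 0.52107002 -0.17593143  0.14562586] [-4.60954291e-01 -5.24558134e-02  1.86459242e+00  1.58852799e-05
  1.33680722e+00  7.61368654e-01] [-1.65082124  0.04644634 -3.2099121 ] [0.07226445 0.05438008 0.02217428]
```

View pics/s2.png

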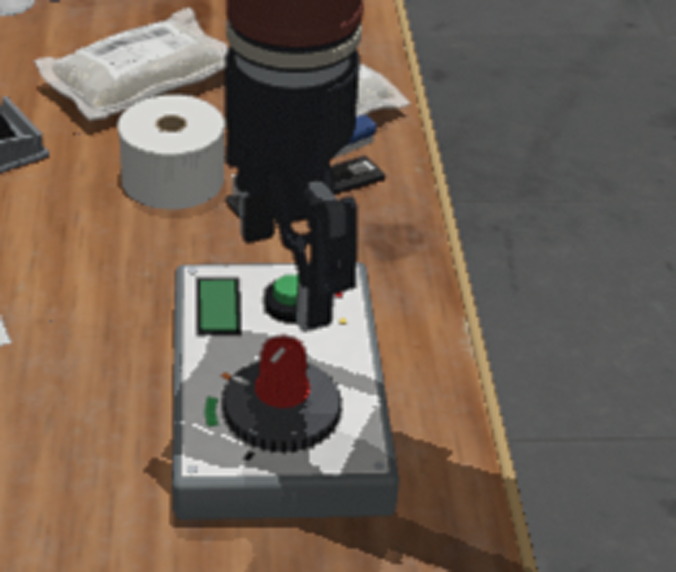

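Emit:
play_rows(
  deltas=[
    [[0,0,0],0],
    [[0,0,0],0],
    [[0,0,-0.02],0],
    [[0,0,-0.04],0],
    [[0,0,-0.04],0],
  ],
)

```text
time: 2.92
tool_pos: [0.5208, -0.1777, 0.108]
tool_rot: [-0.002, 0.985, 0.172, -0.002]
contact_force: [0.5, 0.4, 0.2]
gripper_width: 0.994
```

```bash
python3 - <<'E'
from h import *
im,d=grab('side')
cv2.imwrite('pics/s3.png',cv2.resize(im[130:350,220:480],None,fx=2.6,fy=2.6,interpolation=cv2.INTER_CUBIC))
im,d=grab('top')
cv2.imwrite('pics/t3.png',cv2.resize(im[180:320,200:400],None,fx=3.5,fy=3.5,interpolation=cv2.INTER_CUBIC))
s=status.state();print(s['time'],s['tool_pos'],s['joint_pos'],s['contact_force'],s['ft_torque'])
E
```

```text
3.025 [ 0.52240118 -0.17834425  0.11051783] [-4.63816048e-01 -1.32560602e-02  1.88889515e+00  4.11122296e-06
  1.26741626e+00  7.61305260e-01] [ 0.38523958 -0.36168405  0.29391895] [-0.0043987   0.0165269  -0.01937219]
```

View pics/s3.png

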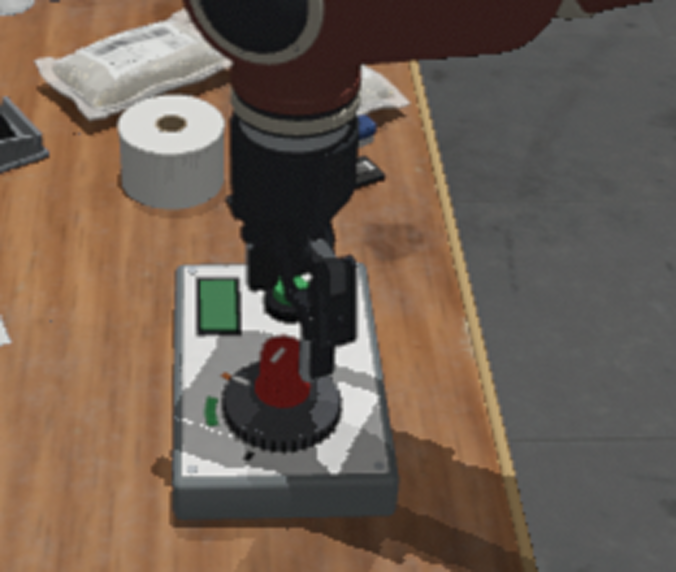

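View pics/t3.png

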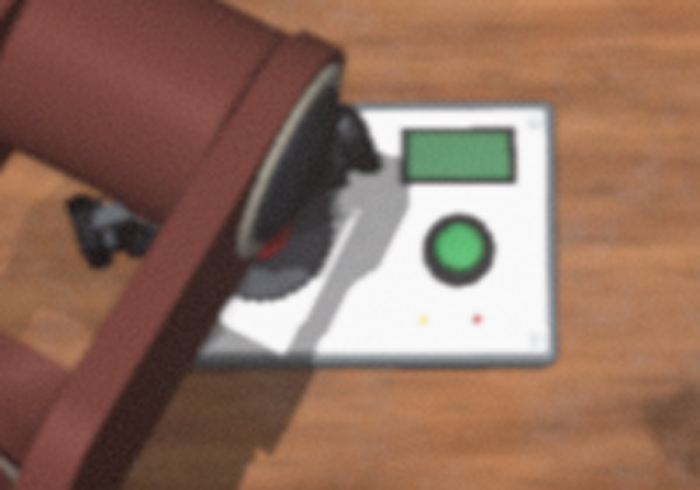

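Emit:
play_rows(
  deltas=[
    [[0,0,-0.012],0],
    [[0,0,-0.024],0],
    [[0,0,-0.035],0],
    [[0,0,-0.035],0],
    [[0,0,-0.035],0],
  ],
  grip=0.1,
)

```text
time: 3.65
tool_pos: [0.523, -0.1786, 0.0764]
tool_rot: [0.0, 0.985, 0.172, 0.0]
contact_force: [0.2, -0.5, -0.6]
gripper_width: 0.554
```

```bash
python3 - <<'E'
from h import *
im,d=grab('side')
cv2.imwrite('pics/s4.png',cv2.resize(im[200:340,270:410],None,fx=4.2,fy=4.2,interpolation=cv2.INTER_CUBIC))
s=status.state();print(s['time'],s['tool_pos'],s['gripper_width'],s['contact_force'],s['ft_torque'])
E
```

```text
3.7 [ 0.52318167 -0.17864389  0.07672825] 0.5486071737579379 [-0.2631332   1.10113831  0.3180297 ] [ 0.03540014 -0.01151977  0.03297211]
```

View pics/s4.png

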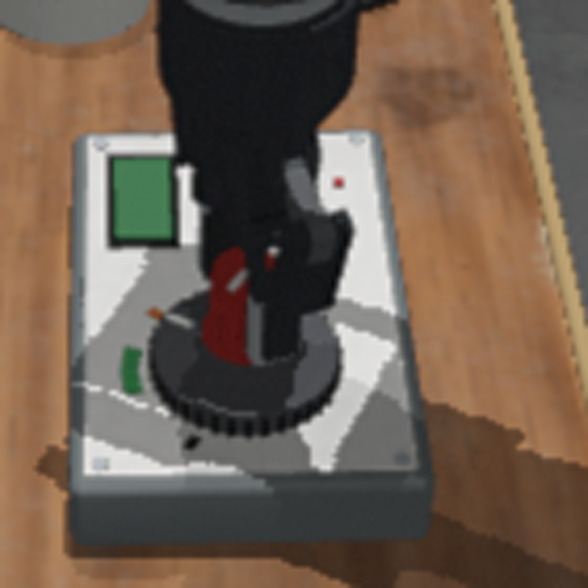

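Emit:
play_rows(
  deltas=[
    [[0,0,0],0],
    [[0,0,0],0],
    [[0,0,0],0],
    [[0,0,0],0],
  ],
  grip=-1,
)

```text
time: 4.2
tool_pos: [0.5232, -0.1786, 0.0768]
tool_rot: [0.0, 0.985, 0.172, 0.0]
contact_force: [0.1, 0.7, 2.2]
gripper_width: 0.332
```

```bash
cat > st.py <<'E'
from plant import status
import numpy as np
s=status.state();print(s['time'],np.round(s['tool_pos'],4),round(s['gripper_width'],3),np.round(s['contact_force'],2),np.round(s['ft_torque'],3),'yaw',round(2*np.arctan2(s['tool_rot'][2],s['tool_rot'][1]),4))
E
python3 st.py
```

```text
4.2 [ 0.5232 -0.1786  0.0768] 0.332 [0.08 0.69 2.19] [0.133 0.009 0.021] yaw 0.3458
```

Emit:
play_rows(
  deltas=[
    [[0,0,-0.001],0],
    [[0,0,-0.002],0],
    [[0,0,-0.003],0],
    [[0,0,-0.003],0],
  ],
)

```text
time: 4.7
tool_pos: [0.5232, -0.1786, 0.0738]
tool_rot: [0.0, 0.985, 0.172, 0.0]
contact_force: [-1.2, 1.4, 6.7]
gripper_width: 0.33
```

```bash
python3 st.py
```

```text
4.7 [ 0.5232 -0.1786  0.0738] 0.33 [-1.24  1.41  6.65] [0.143 0.11  0.023] yaw 0.3458
```

Emit:
play_rows(
  deltas=[
    [[0,0,-0.001],0],
    [[0,0,-0.002],0],
    [[0,0,-0.003],0],
    [[0,0,-0.003],0],
  ],
)

```text
time: 5.2
tool_pos: [0.5233, -0.1786, 0.0713]
tool_rot: [0.0, 0.985, 0.172, 0.0]
contact_force: [-2.0, 1.3, 8.7]
gripper_width: 0.334
```

```bash
python3 st.py
```

```text
5.2 [ 0.5233 -0.1786  0.0713] 0.334 [-1.97  1.26  8.65] [0.295 0.311 0.042] yaw 0.3459
```

Emit:
play_rows(
  deltas=[
    [[0,0,0],-0.06],
    [[0,0,0],-0.14],
    [[0,0,0],-0.22],
    [[0,0,0],-0.3],
    [[0,0,0],-0.3],
  ],
)

```text
time: 5.82
tool_pos: [0.5232, -0.1786, 0.0713]
tool_rot: [0.0, 1.0, 0.023, 0.0]
contact_force: [-1.8, 2.1, 7.9]
gripper_width: 0.332
```

```bash
python3 st.py;python3 - <<'E'
from h import *
im,d=grab('side')
cv2.imwrite('pics/s5.png',cv2.resize(im[200:340,270:410],None,fx=4.2,fy=4.2,interpolation=cv2.INTER_CUBIC))
E
```

```text
5.825 [ 0.5232 -0.1786  0.0713] 0.332 [-1.77  2.06  7.86] [0.287 0.277 0.01 ] yaw 0.0453
```

View pics/s5.png

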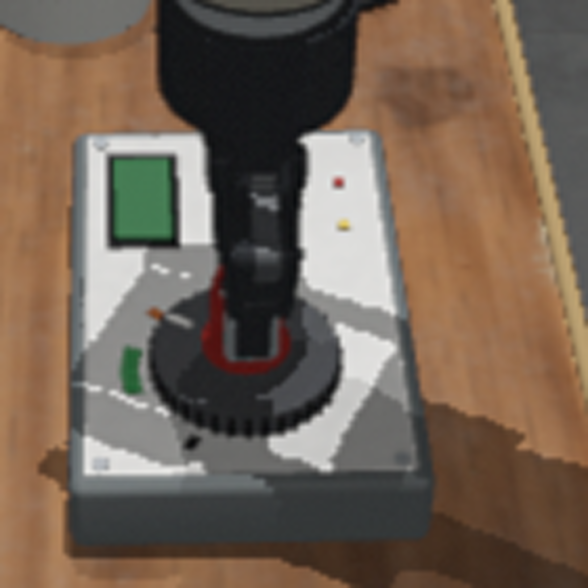

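Emit:
play_rows(
  deltas=[
    [[0,0,0],-0.1],
    [[0,0,0],-0.2],
    [[0,0,0],-0.3],
    [[0,0,0],-0.37],
    [[0,0,0],-0.37],
  ],
)

```text
time: 6.5
tool_pos: [0.5233, -0.1786, 0.0713]
tool_rot: [0.0, 0.987, -0.162, 0.0]
contact_force: [-1.2, 1.7, 8.2]
gripper_width: 0.334
```

```bash
python3 st.py
```

```text
6.5 [ 0.5233 -0.1786  0.0713] 0.334 [-1.22  1.73  8.21] [ 0.322  0.292 -0.036] yaw -0.3246
```

Emit:
play_rows(
  deltas=[
    [[0,0,0.001],0],
    [[0,0,0.0015],0],
    [[0,0,0.002],0],
    [[0,0,0.002],0],
  ],
)

```text
time: 7.0
tool_pos: [0.5232, -0.1785, 0.0729]
tool_rot: [0.0, 0.987, -0.161, 0.0]
contact_force: [-0.4, 1.0, 6.5]
gripper_width: 0.333
```

```bash
python3 st.py
```

```text
7.0 [ 0.5232 -0.1785  0.0729] 0.333 [-0.45  0.96  6.52] [0.156 0.162 0.026] yaw -0.3242
```

Emit:
play_rows(
  deltas=[
    [[0,0,0.0005],0],
    [[0,0,0.001],0],
    [[0,0,0.001],0],
  ],
)

```text
time: 7.38
tool_pos: [0.5232, -0.1785, 0.0732]
tool_rot: [0.0, 0.987, -0.161, 0.001]
contact_force: [2.5, -0.0, 1.6]
gripper_width: 0.332
```

```bash
python3 st.py
```

```text
7.375 [ 0.5232 -0.1785  0.0732] 0.332 [ 2.49 -0.04  1.61] [ 0.01  -0.359 -0.041] yaw -0.3243
```

Emit:
play_rows(
  deltas=[
    [[0,0,0.0003],-0.02],
    [[0,0,0.0003],-0.04],
    [[0,0,0.0003],-0.04],
  ],
)

```text
time: 7.75
tool_pos: [0.5232, -0.1785, 0.0735]
tool_rot: [-0.0, 0.983, -0.181, 0.001]
contact_force: [5.6, -0.2, -1.0]
gripper_width: 0.331
```

```bash
python3 st.py
```

```text
7.75 [ 0.5232 -0.1785  0.0735] 0.331 [ 5.56 -0.23 -1.03] [-0.093 -0.721 -0.028] yaw -0.3646
```

Emit:
play_rows(
  deltas=[
    [[0,0,-0.0001],-0.02],
    [[0,0,-0.0001],-0.04],
    [[0,0,-0.0001],-0.04],
  ],
)

```text
time: 8.12
tool_pos: [0.5231, -0.1785, 0.0736]
tool_rot: [0.0, 0.98, -0.201, 0.0]
contact_force: [6.3, 0.0, -0.2]
gripper_width: 0.331
```

```bash
python3 st.py
```

```text
8.125 [ 0.5231 -0.1785  0.0736] 0.331 [ 6.26  0.02 -0.2 ] [-0.151 -0.768 -0.102] yaw -0.4045
```

Emit:
play_rows(
  deltas=[
    [[0,0,0],-0.02],
    [[0,0,0],-0.04],
    [[0,0,0],-0.04],
  ],
)

```text
time: 8.5
tool_pos: [0.5231, -0.1785, 0.074]
tool_rot: [-0.0, 0.975, -0.22, 0.0]
contact_force: [3.1, 1.0, 4.7]
gripper_width: 0.336
```

```bash
python3 st.py
```

```text
8.5 [ 0.5231 -0.1785  0.074 ] 0.336 [3.09 1.03 4.68] [ 0.068 -0.591 -0.059] yaw -0.4444
```

Emit:
play_rows(
  deltas=[
    [[0,0,0.0005],0],
    [[0,0,0.001],0],
    [[0,0,0.0015],0],
    [[0,0,0.0015],0],
  ],
)

```text
time: 9.0
tool_pos: [0.5231, -0.1785, 0.0746]
tool_rot: [0.0, 0.975, -0.22, 0.0]
contact_force: [6.2, 0.2, -1.3]
gripper_width: 0.334
```

```bash
python3 st.py
```

```text
9.0 [ 0.5231 -0.1785  0.0746] 0.334 [ 6.19  0.15 -1.29] [-0.083 -1.026 -0.118] yaw -0.4444
```

Emit:
play_rows(
  deltas=[
    [[0,0,-0.0005],-0.02],
    [[0,0,-0.0005],-0.03],
    [[0,0,-0.0005],-0.03],
  ],
)

```text
time: 9.38
tool_pos: [0.5231, -0.1785, 0.0749]
tool_rot: [-0.0, 0.972, -0.235, 0.0]
contact_force: [4.0, 2.0, 4.6]
gripper_width: 0.329
```

```bash
python3 st.py
```

```text
9.375 [ 0.5231 -0.1785  0.0749] 0.329 [4.01 2.01 4.56] [ 0.16  -0.74  -0.038] yaw -0.4741
```

Emit:
play_rows(
  deltas=[
    [[0,0,0.0005],0],
    [[0,0,0.001],0],
    [[0,0,0.001],0],
  ],
)

```text
time: 9.75
tool_pos: [0.523, -0.1785, 0.0757]
tool_rot: [-0.0, 0.972, -0.235, 0.0]
contact_force: [6.1, 1.0, 3.5]
gripper_width: 0.33
```

```bash
python3 st.py
```

```text
9.75 [ 0.523  -0.1785  0.0757] 0.33 [6.08 1.01 3.49] [ 0.18  -0.899 -0.056] yaw -0.4742
```

Emit:
play_rows(
  deltas=[
    [[0,0,0.0005],0],
    [[0,0,0.0005],0],
    [[0,0,0.0005],0],
    [[0,0,0.0005],0],
  ],
  grip=0.1,
)

```text
time: 10.25
tool_pos: [0.5222, -0.1784, 0.0755]
tool_rot: [-0.0, 0.972, -0.235, -0.001]
contact_force: [0.0, 0.4, -1.0]
gripper_width: 0.552
```

```bash
python3 st.py;python3 - <<'E'
from h import *
im,d=grab('side')
cv2.imwrite('pics/s6.png',cv2.resize(im[200:340,270:410],None,fx=4.2,fy=4.2,interpolation=cv2.INTER_CUBIC))
E
```

```text
10.25 [ 0.5222 -0.1784  0.0755] 0.552 [ 0.02  0.4  -1.02] [-0.052 -0.041 -0.051] yaw -0.4742
```

View pics/s6.png

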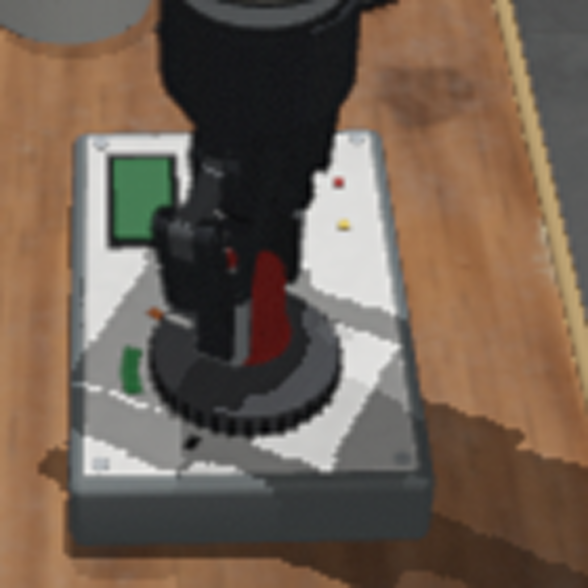

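Emit:
play_rows(
  deltas=[
    [[0,0,0.02],0],
    [[0,0,0.05],0],
    [[0,-0.03,0.09],0],
    [[-0.005,-0.08,0.09],0],
    [[-0.011,-0.11,0.09],0],
  ],
  grip=0.4,
)

```text
time: 10.92
tool_pos: [0.5125, -0.2909, 0.1692]
tool_rot: [0.001, 0.972, -0.235, 0.002]
contact_force: [0.3, 0.8, -0.6]
gripper_width: 0.701
```

```bash
python3 st.py;python3 - <<'E'
from h import *
im,d=grab('side')
cv2.imwrite('pics/s7.png',cv2.resize(im[225:335,275:385],None,fx=5.4,fy=5.4,interpolation=cv2.INTER_CUBIC))
v,u=np.mgrid[:480,:640];p=camera_params('side');K=p['mtx'];P=np.stack([(u-K[0][2])/K[0][0]*d,-(v-K[1][2])/K[1][1]*d,-d,np.ones_like(d)],-1)
P=(P@np.array(p['world_from_camera']).T)[...,:3]
b,g,r=[im[...,k].astype(int) for k in range(3)]
m=(r>2*g)&(r>2*b)&(r>60); m[:225]=0;m[335:]=0;m[:,:280]=0;m[:,380:]=0
z=P[m][:,2];print(m.sum(),np.percentile(z,[50,80,90,95,99]))
E
```

```text
10.925 [ 0.5125 -0.2909  0.1692] 0.701 [ 0.33  0.83 -0.57] [-0.01  -0.014 -0.015] yaw -0.4748
439 [0.08843673 0.10218368 0.10314943 0.10376127 0.10492513]
```

View pics/s7.png

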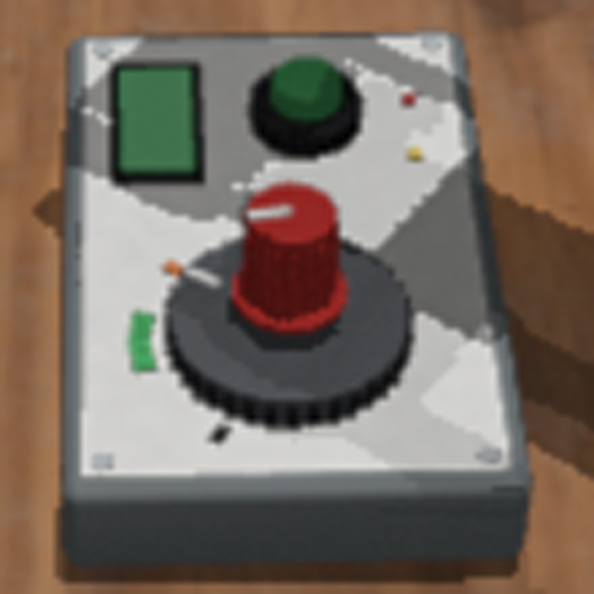

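Emit:
play_rows(
  deltas=[
    [[0,0,0],0],
    [[0,0,-0.02],0],
    [[0,0,-0.05],0],
    [[0,0,-0.08],0],
    [[0,0,-0.08],0],
  ],
  grip=-1,
)

```text
time: 11.6
tool_pos: [0.5095, -0.2854, 0.0816]
tool_rot: [-0.002, 0.972, -0.234, -0.004]
contact_force: [-0.2, -0.1, 0.8]
gripper_width: 0.005
```

```bash
python3 st.py;python3 - <<'E'
from h import *
im,d=grab('side')
cv2.imwrite('pics/s8.png',cv2.resize(im[205:335,275:385],None,fx=4.5,fy=4.5,interpolation=cv2.INTER_CUBIC))
E
```

```text
11.6 [ 0.5095 -0.2854  0.0816] 0.005 [-0.16 -0.1   0.77] [ 0.008  0.059 -0.012] yaw -0.4727
```

View pics/s8.png

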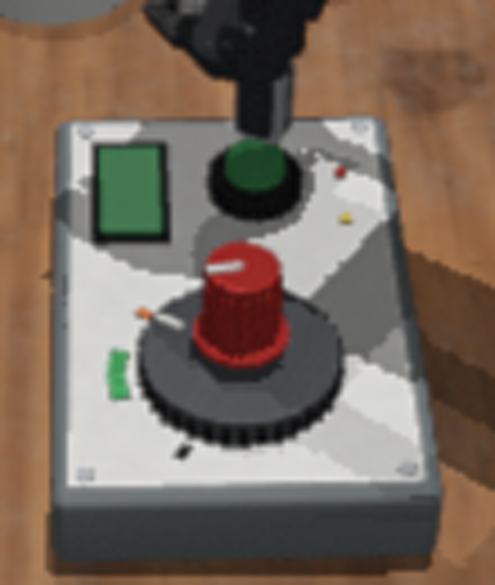

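Emit:
play_rows(
  deltas=[
    [[0,0,0],0],
    [[0,0,-0.008],0],
    [[0,0,-0.018],0],
    [[0,0,-0.018],0],
    [[0,0,-0.018],0],
  ],
)

```text
time: 12.28
tool_pos: [0.5117, -0.2885, 0.0679]
tool_rot: [-0.0, 0.972, -0.235, -0.0]
contact_force: [0.7, -0.3, 0.3]
gripper_width: -0.003
```

```bash
python3 st.py
```

```text
12.275 [ 0.5117 -0.2885  0.0679] -0.003 [ 0.67 -0.34  0.34] [-0.054 -0.007  0.007] yaw -0.4743
```

Emit:
play_rows(
  deltas=[
    [[0,0,-0.004],0],
    [[0,0,-0.007],0],
    [[0,0,-0.009],0],
    [[0,0,-0.0105],0],
    [[0,0,-0.0105],0],
  ],
)

```text
time: 12.9
tool_pos: [0.5123, -0.2889, 0.0608]
tool_rot: [0.0, 0.972, -0.235, -0.0]
contact_force: [-7.2, 4.5, 17.7]
gripper_width: -0.0
```

```bash
python3 st.py
```

```text
12.9 [ 0.5123 -0.2889  0.0608] -0.0 [-7.16  4.51 17.68] [0.809 1.259 0.032] yaw -0.474
```

```bash
python3 - <<'E'
from h import *
im,d=grab('side')
cv2.imwrite('pics/s9.png',cv2.resize(im[215:275,300:370],None,fx=8,fy=8,interpolation=cv2.INTER_CUBIC))
im,d=grab('top')
cv2.imwrite('pics/t9.png',cv2.resize(im[200:295,232:368],None,fx=5.5,fy=5.5,interpolation=cv2.INTER_CUBIC))
E
python3 st.py
```

```text
13.0 [ 0.5123 -0.2889  0.0608] -0.003 [-7.65  3.69 17.49] [0.816 1.171 0.002] yaw -0.4739
```

View pics/s9.png

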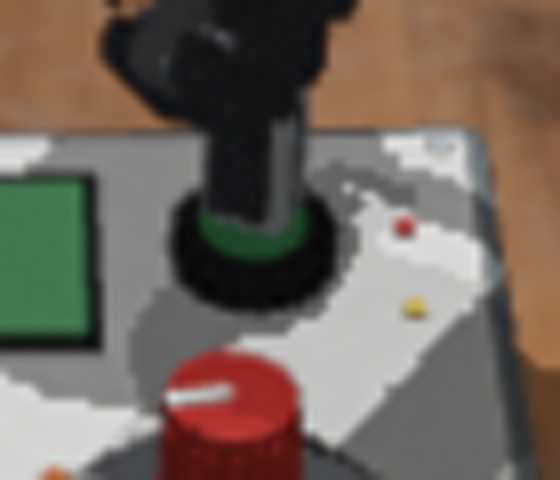

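View pics/t9.png

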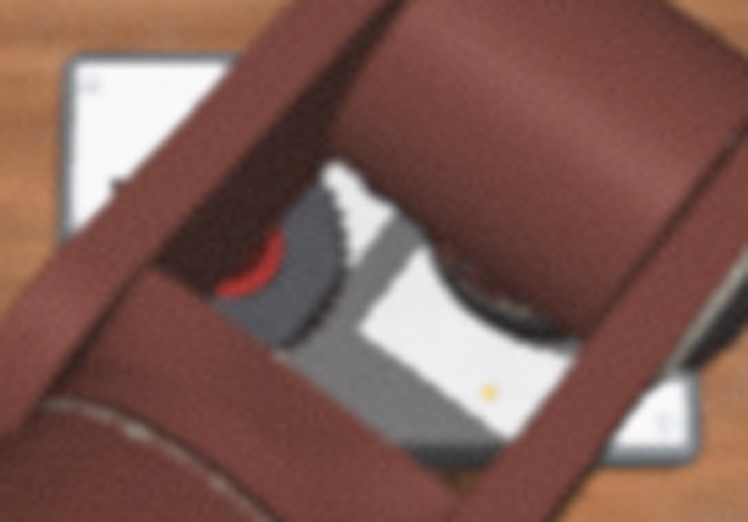

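Emit:
play_rows(
  deltas=[
    [[0,0,0.005],0],
    [[0,0,0.02],0],
    [[0,-0.01,0.06],0],
    [[-0.03,-0.05,0.12],0],
    [[-0.05,-0.1,0.15],0],
  ],
)

```text
time: 13.62
tool_pos: [0.4666, -0.3784, 0.2026]
tool_rot: [0.0, 0.972, -0.234, 0.001]
contact_force: [-0.3, -0.5, 0.3]
gripper_width: -0.0
```

```bash
python3 st.py; python3 - <<'E'
from h import *
im,d=grab('side')
cv2.imwrite('pics/s10.png',cv2.resize(im[225:335,275:385],None,fx=5.4,fy=5.4,interpolation=cv2.INTER_CUBIC))
v,u=np.mgrid[:480,:640];p=camera_params('side');K=p['mtx'];P=np.stack([(u-K[0][2])/K[0][0]*d,-(v-K[1][2])/K[1][1]*d,-d,np.ones_like(d)],-1)
P=(P@np.array(p['world_from_camera']).T)[...,:3]
b,g,r=[im[...,k].astype(int) for k in range(3)]
roi=np.zeros(d.shape,bool);roi[225:335,280:380]=1
m=(r>2*g)&(r>2*b)&(r>60)&roi
z=P[m][:,2];print(m.sum(),np.percentile(z,[50,80,90,95,99]))
m=(g>1.4*r)&roi&(np.hypot(P[...,0]-.511,P[...,1]+.288)<.012);print('btn z',m.sum(),np.percentile(P[m][:,2],[20,50,80]))
E
```

```text
13.625 [ 0.4666 -0.3784  0.2026] -0.0 [-0.25 -0.45  0.3 ] [-0.041 -0.028 -0.013] yaw -0.472
435 [0.08797125 0.10190505 0.10321537 0.10362333 0.10480704]
btn z 108 [0.06141865 0.06476098 0.06599808]
```

View pics/s10.png

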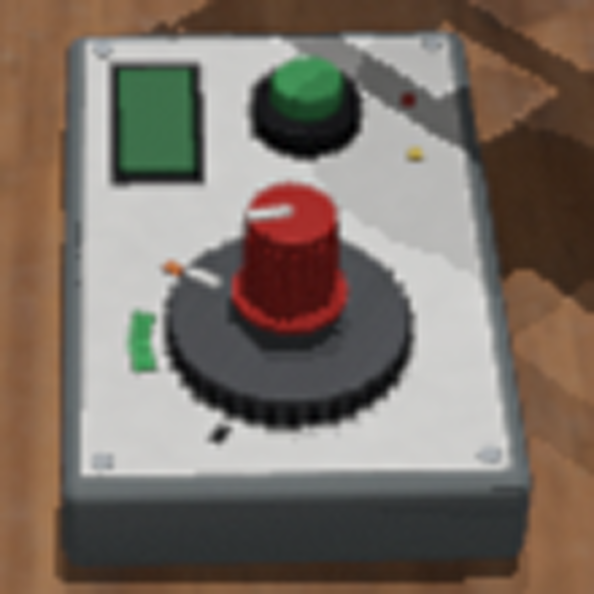

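```bash
python3 - <<'E'
from h import *
im,d=grab('side')
n=cv2.resize(im[215:275,300:370],None,fx=8,fy=8,interpolation=cv2.INTER_CUBIC)[:, :]
o=cv2.imread('pics/s9.png')
cv2.imwrite('pics/cmp.png',np.hstack([o[100:340,120:400],n[100:340,120:400]]))
E
python3 st.py
```

```text
13.725 [ 0.4666 -0.3835  0.2063] 0.003 [0.98 0.63 0.61] [ 0.06  -0.009  0.004] yaw -0.4787
```

View pics/cmp.png

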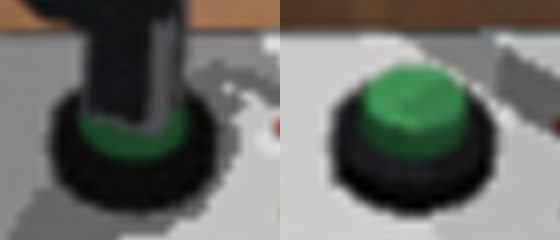

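Emit:
play_rows(
  deltas=[
    [[0,0,0],0],
    [[0,0,0],0],
    [[0,0,0],0],
    [[0,0,0],0],
  ],
)

```text
time: 14.22
tool_pos: [0.4666, -0.3772, 0.1991]
tool_rot: [-0.0, 0.972, -0.234, -0.001]
contact_force: [-0.0, -0.1, 0.3]
gripper_width: 0.003
```

```bash
python3 -c "
from plant import ticket;print(ticket.job_done())"; python3 st.py
```

```text
the job is handed in; nothing more can be done
None
the job is handed in; nothing more can be done
```

The timer is set and the start button has been pressed and is back up. I handed the job in at about 14 s; no verdict is reported.

- **Knob:** I gripped it, pushed it about 5.5 mm down (about 9 N) and turned it clockwise. I then eased it up onto the tooth's track, turned on in small steps until the tooth rose into a slot, and let go. The last pictures show it standing fully up, its top at the starting height of about 104 mm. Its pointer is at about 1.0 rad by eye, inside the green arc.
- **Ring:** its line looked unmoved in every later side picture.
- **Start button:** I pressed it with the gripper shut. A picture taken during the press shows it flush with its collar, and afterwards it is up again.
- **Other things:** the arm stayed well clear of the stapler and the labels. It was standing free, with about 0 N on the tool, when I handed in.

**One check disagreed:** the button bottomed out with the tool reading 60.8 mm, about 4 mm higher than I expected. The press therefore reached about 18 N, where I had aimed for 5 N. That is still below the 40 N limit.

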